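# Fix a jar in the one-handed preparation board

## Task

Fix the honey jar in the clamp of the preparation board so that its lid can be unscrewed with one hand: free the knob, slide the jaw back, stand the jar in front of the V, press the jaw up so that its springy rubber face holds the jar snugly home in the V, and lock the jaw there by turning the knob clockwise until it is tight. Do not crush or tip the jar, and leave the other things on the worktop where they are.

Things in the scene. Friction and masses are not known exactly. Their poses are not given: they have to be found in the camera images.
- workboard: preparation board of pale wood, fixed on the worktop, 200 mm (its x) by 280 mm (its y), its top 25 mm above the worktop; a flush metal rail runs along its y in the middle. Origin: centre of its underside, z up. At the -y end stands the fixed wooden V jaw, on the +y side the sliding jaw with the black knob
- jar_seat (a point): point on the board's top, board x = 0, y = -0.074: about where the centre of the jar's underside comes when it is home in the fixed V jaw. The V (wood, 48 mm high, 110 mm wide, rubber-lined, 120 degrees, opening to board +y, bottom 37 mm beyond this point) is bolted in slots and sits up to 7 mm either way along the rail: found by touch. A jar set down within 20 mm is pushed home by the jaw
- jaw (a joint): slide of the jaw along the rail, m: 0 = fully back, grows toward the V (board -y) to 0.080; its rubber face is at board y = -0.005 - value and meets a jar home in the V at 0.030 to 0.045. It starts locked past that: no room for the jar. Moved by holding the knob; loose it slides with 2 N (the jar drags 3 N more), tight it holds over 40 N. Carriage 74 mm wide; upright 90 mm wide, 48 mm high
- rubber_face: ribbed black rubber face of the sliding jaw, 84 x 42 mm; origin at the centre of its front, 25 mm above the board's top, +y away from the V. Springy: yields 1 mm at 7 N, 2 mm at 12 N, fully (3 mm) at 17 N. It must stay pressed in with over 5 N once let go (never over 30 N): press the jaw on with 10 to 18 N, judged by feel, and keep pressing while the knob is turned tight
- clamp_knob (a joint): angle of the knob on the sliding jaw, rad: grows clockwise from above (tightening), 0 to 3.3 (stops). Below 2.0 the jaw is free, above it the clamp bites harder and harder; tight is 2.8 or more. It starts at 2.9 to 3.2, takes 0.2 N m loose, 0.3 N m tight, and stays where it is left. At 0 its grip bar lies along the board's x, at v it is turned by v clockwise from there
- knob_grip (a point): middle of the knob's black grip bar, on its vertical axis, 100 mm above the worktop and 70 mm behind (board +y of) the rubber face; the bar is 58 mm long, 13 mm thick (pinch it across this) and 24 mm high, from 63 to 87 mm above the board's top
- honey_jar: honey jar of clear glass with a red lid, standing on the worktop to the right of the board; 100 mm high, body 64 mm in diameter (up to 85 mm height), lid 65 mm, 0.4 kg. Origin: centre of its underside, z up
- timer: round kitchen timer, red and white, 66 mm wide, 51 mm high, loose; bystander. Origin: centre of its underside
- lemon: lemon, 58 x 75 x 55 mm, loose; bystander. Origin: under its centre
- salt_shaker: salt shaker, 44 mm wide, 90 mm high, loose; bystander. Origin: centre of its underside
- matchbox: matchbox, 36 x 54 x 15 mm, loose; bystander. Origin: centre of its underside

How it is judged:
On the way, in this order (a step that is already met when the one before it is completed fails the run):
1. the jaw is freed and slid back far enough to give the jar room (value of joint jaw below 0.047 m), for 0.1 s.
2. the jar stands upright on the board between the jaws, let go (z of honey_jar in the frame of workboard between 0.022 and 0.029 m and angle between honey_jar's own z axis and vertical below 0.06 rad and horizontal distance between honey_jar and jar_seat below 0.05 m and contact force between the fingers and honey_jar below 0.1 N), for 0.2 s.
At the end, for the whole second after the job is handed in: the jar stands upright on the board (0.06 rad), centred on the rail by the V (4 mm) and home in it (within 11 mm of the nominal seat along the rail), the rubber face still pressing on it with over 4.5 N by itself; the knob is tight (2.75 rad or more), jaw and jar at rest (z of honey_jar in the frame of workboard between 0.022 and 0.029 m and angle between honey_jar's own z axis and vertical below 0.06 rad and x of honey_jar in the frame of workboard between -0.004 and 0.004 m and y of honey_jar in the frame of workboard between -0.085 and -0.063 m and contact force between rubber_face and honey_jar above 4.5 N and value of joint clamp_knob above 2.75 rad and velocity of joint jaw between -0.003 and 0.003 m/s and linear speed of honey_jar below 0.01 m/s); the robot touches nothing.
It fails at once if the timer, lemon, salt shaker or matchbox is moved by more than 30 mm (distance of any of timer, lemon, salt_shaker, matchbox from where it was at the start of the episode above 0.03 m).
It fails at once if the jar is tipped over (angle between honey_jar's own z axis and vertical above 0.6 rad).
It fails at once if the jaw crushes the jar with more than 30 N (contact force between rubber_face and honey_jar above 30 N).
It also fails if it takes over 67 s, if anything falls off the work surface, if the arm or the gripper's body presses on something with over 40 N, if the wrist force passes 120 N, or if a joint passes its speed limit or range.

## Robot

A 6-joint arm with a two-finger parallel gripper is mounted at the origin on a cart in front of the work surface, level with it; the furniture and walls round the work are solid. World frame = base frame: x ahead of the robot, y to its left, z up, the work surface at z = 0. Lengths are in m, angles in rad, forces in N, time in s.
With the tool pointing down it reaches from about 0.325 to 0.775 m from the base axis. Payload 9.3 kg.
Tool frame: the origin (TCP) lies midway between the tips of the shut fingers; the grasp point (between the pads) lies 19 mm behind it; z points along the fingers, y is the line along which they close (so a half turn about z gives the same grasp; the last joint's range is limited). The gripper opens to 85 mm and grips with 20 to 120 N. Pads are 22 mm wide; open, the fingers measure 114 mm over their backs; the gripper's body (76 mm by 85 mm) begins 54 mm behind the grasp point. The pads swing forward as they close: fully open they stand 13 mm farther back than shut.
Start: joints at [1.149, 0.259, 0.021, 1.334, 0, 1.418], TCP at [0.146, 0.53, 0.191] pointing down, gripper open.
Joint ranges: [-3.04, 3.04], [-0.91, 1.82], [-1.04, 1.36], [-1.92, 1.95], [-1.52, 1.45], [-3.14, 3.14]. Speed limits (rad/s): [2.22, 2.22, 2.79, 3.14, 3.14, 3.14].

## Interface

Orientations are given as a rotation vector (axis times angle).
In Python, from station import manip, optics gives the robot as it stands. The module is installed in compiled form; this text tells all that it offers.
- The arm moves only by the tool apply_moves, never from a script. Its argument "steps" is a list of rows, each a list of 3 entries, a list of its own where there are three numbers: the opening, from -1 (shut) to 1 (fully open), then the shift along the tool's x, y, z in units of 300 mm (1.0 is 300 mm), then the turn about the tool's z in units of pi rad (1.0 is pi rad). In form: [[hand, [tx, ty, tz], turn], ...]. A call has 1 to 5 rows; each row is the pose to reach, as a shift and turn from the pose commanded when the call began, along the tool's axes at that moment, turning the shorter way round; what a row does not reach only later rows make up. A row lasts 1/12 s, in which the tool goes at most 41.7 mm and 7.16 degrees, less where a joint would pass 70% of its speed; a pose out of reach is approached as far as the arm can. A call with a number of a shift or a turn outside -1 to 1 is refused whole. A call with a gripper value outside its range is refused whole. The fingers move at their own pace and stop on an object; "grip_force" is the grip in N (left out, the last holds). Time passes only in rows, so rows that repeat a pose let the fingers close. It gives the time, the measured TCP pose, the force, the opening and the grip force at its end, in the units of the state.
- manip.state(): the state, without advancing time (a new reading comes with each control period).
- optics.capture(name): name is "side" or "top" or "wrist"; returns a dict with "pixels" (420x560x3 uint8, red, green, blue), "range_z" (420x560 float32, m along the optical axis (not along the pixel's ray), 0 where there is no reading), "fx", "fy", "cx", "cy" (pixels), "T" (4x4, takes a point from camera to world coordinates). Camera axes: x right, y down, z forward; pixel columns grow to the right and rows downward; lengths in m; the calibration is good to about 2 mm. The wrist camera is an equidistant fisheye: a pixel r from the principal point sees the ray r / f radians off the axis. A picture is of the moment at which its call begins.
- manip.close_job(): hands the job in; it is judged then, once.
The state is a dict: "clock": time; "joint_pos": joint angles; "qvel": joint speeds; "tau": joint torques, N m; "tool_pos": TCP position; "orientation": TCP orientation; "force": force on the tool from outside, world axes, zero at the start; "wrist_torque": the same for the moment, N m; "gripper_width": finger opening in m; "grasp_force": force on a finger pad.
Only numpy, scipy, OpenCV 4.12 (cv2) and the standard library are available. Lean on these libraries where they do the work, as an engineer would, in place of code of your own. Each camera call takes 0.05 s, during which the arm holds its last target. There are 200 camera calls.

## Working session

There is one attempt and no reset: what is moved stays moved. The work goes in short steps, Python scripts to look and compute and a tool call to move; the robot and the scene stay as the last step left them, time stands still between calls to the robot, and variables do not carry over. Pictures are saved under pics/ and viewed, at most 10 in all, crops included, and the job is handed in when it is done.

Besides the shell and the picture viewer there is one more tool, called after "Emit:" as a command line: name --argument value ..., lists and objects as JSON in quotes. apply_moves: Moves the arm, as the interface text tells. Its arguments: {"type":"object","properties":{"steps":{"type":"array","items":{"type":"array"}},"grip_force":{"type":"number"}},"required":["steps"]}

```bash
mkdir -p pics; python3 - <<'E'
from station import manip, optics
import cv2, numpy as np
print(manip.state())
for n in ("top","side"):
    c=optics.capture(n); cv2.imwrite(f"pics/{n}0.png",c["pixels"][:,:,::-1]); np.savez(f"{n}0.npz",**c)
    print(n,c["fx"],c["fy"],c["cx"],c["cy"],c["T"].round(4).tolist())
E
```

```text
{'clock': 0.0, 'joint_pos': array([1.14937887e+00, 2.59191435e-01, 2.07507319e-02, 1.33367877e+00,
       1.94918330e-05, 1.41820290e+00]), 'qvel': array([-0.0007716 , -0.00016336,  0.00048267, -0.00247595, -0.00089122,
        0.00185249]), 'tau': array([ 2.00649818e-03, -5.55644703e+01,  3.44530070e+01,  1.35427745e-02,
       -1.74800239e-04,  2.38983216e-05]), 'tool_pos': array([0.14593768, 0.52994459, 0.19086226]), 'orientation': array([-4.20944701e-01, -3.11286609e+00,  1.98446189e-03]), 'force': array([ 0.24337085, -0.03723555, -0.58077571]), 'wrist_torque': array([-0.02877605, -0.03082638, -0.02039873]), 'grasp_force': 0.0, 'gripper_width': 0.08514424980795132}
top 442.9068158338361 442.9068158338361 285.01365536771624 207.40491059104914 [[-0.0019, -0.9845, 0.1755, 0.3333], [-1.0, 0.0015, -0.0022, -0.0457], [0.0019, -0.1755, -0.9845, 1.1493], [0.0, 0.0, 0.0, 1.0]]
side 461.34888268446383 461.34888268446383 281.3986178717159 211.57743329095396 [[0.9694, -0.1258, 0.2109, 0.2473], [-0.2453, -0.4562, 0.8554, -1.1124], [-0.0114, -0.881, -0.4731, 0.6779], [0.0, 0.0, 0.0, 1.0]]
```

View pics/top0.png

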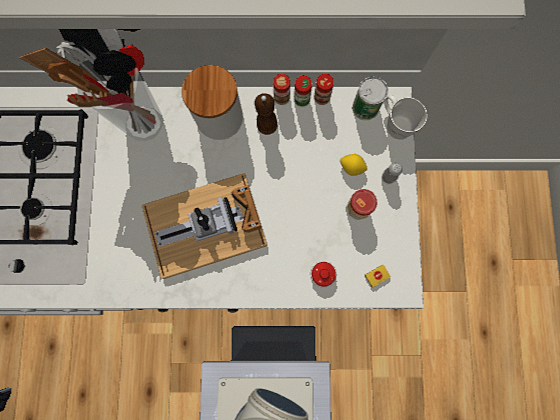

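View pics/side0.png

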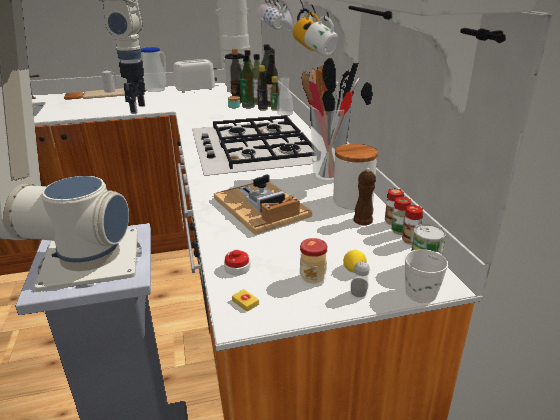

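The top view shows the board at about (145..267, 175..280) with the V at its right end (245,207) and the knob near (203,218). The jar lid is at (362,203), the timer at (323,273), the matchbox at (377,276), the lemon at (353,164) and the salt shaker at (394,173). The side view agrees.

```bash
cat > h.py <<'E'
import numpy as np, cv2
def pts(c):
    v,u=np.mgrid[0:420,0:560]; z=c["range_z"]
    p=np.stack([(u-c["cx"])/c["fx"]*z,(v-c["cy"])/c["fy"]*z,z],-1)
    w=p@c["T"][:3,:3].T+c["T"][:3,3]; w[z<=0]=np.nan; return w
E
python3 - <<'E'
from h import *
c=np.load("top0.npz"); w=pts(c); px=c["pixels"]
roi=np.zeros((420,560),bool); roi[165:290,135:275]=1
print("table z",np.nanmedian(w[230:260,440-150:310,2]))
m=roi&(w[...,2]>0.017)&(w[...,2]<0.2)
n,l,s,_=cv2.connectedComponentsWithStats(m.astype(np.uint8)); k=1+s[1:,4].argmax(); mm=(l==k)
low=mm&(w[...,2]<0.032)
r=cv2.minAreaRect((w[low][:,:2]*1000).astype(np.float32)); print("board",r, cv2.boxPoints(r).round(1).tolist(), np.median(w[low][:,2]))
# knob
kn=mm&(w[...,2]>0.092); print("high",kn.sum())
for lo,hi in((.045,.06),(.065,.08),(.08,.095),(.095,.13)):
    q=mm&(w[...,2]>lo)&(w[...,2]<hi)
    if q.sum()>3: print(lo,q.sum(),w[q].mean(0).round(4), cv2.minAreaRect((w[q][:,:2]*1000).astype(np.float32)))
hsv=cv2.cvtColor(px,cv2.COLOR_RGB2HSV)
j=np.zeros_like(roi); j[180:225,340:385]=1
q=j&(w[...,2]>0.085); (cx,cy),rad=cv2.minEnclosingCircle((w[q][:,:2]*1000).astype(np.float32))
print("lid",q.sum(),cx,cy,rad,np.median(w[q][:,2]), w[q].mean(0))
for n,(a,b,d,e) in dict(timer=(255,290,305,340),lemon=(150,180,338,370),salt=(160,185,380,405),match=(260,290,362,392)).items():
    q=np.zeros_like(roi); q[a:b,d:e]=1; q&=w[...,2]>0.008; print(n,w[q].mean(0).round(3),w[q][:,2].max().round(3))
cv2.imwrite("pics/crop.png",cv2.resize(px[165:290,135:275,::-1],None,fx=5,fy=4.8,interpolation=cv2.INTER_CUBIC))
E
```

```text
table z -5.870335822644179e-05
board ((490.2370910644531, 160.09458923339844), (201.11624145507812, 280.5602722167969), 17.692880630493164) [[351.79998779296875, 263.20001220703125], [437.1000061035156, -4.099999904632568], [628.7000122070312, 57.0], [543.4000244140625, 324.29998779296875]] 0.0249690681508975
high 153
0.045 378 [0.4931 0.1335 0.0552] ((501.9393005371094, 104.67800903320312), (99.55497741699219, 166.01858520507812), 17.741519927978516)
0.065 888 [0.5201 0.0619 0.0718] ((510.6625061035156, 94.62095642089844), (110.20797729492188, 141.540283203125), 17.70418357849121)
0.08 43 [0.4923 0.1472 0.0891] ((488.6721496582031, 146.39987182617188), (43.27722930908203, 27.85932731628418), 52.17378234863281)
0.095 144 [0.4916 0.1499 0.1099] ((491.92401123046875, 150.70745849609375), (56.50942611694336, 13.25929069519043), 28.24555015563965)
lid 562 535.0820922851562 -239.0413055419922 32.47758865356445 0.09842247519801417 [ 0.53398087 -0.23836459  0.09809712]
timer [ 0.364 -0.144  0.037] 0.056
lemon [ 0.643 -0.226  0.043] 0.057
salt [ 0.614 -0.319  0.062] 0.092
match [ 0.36  -0.283  0.015] 0.021
```

View pics/crop.png

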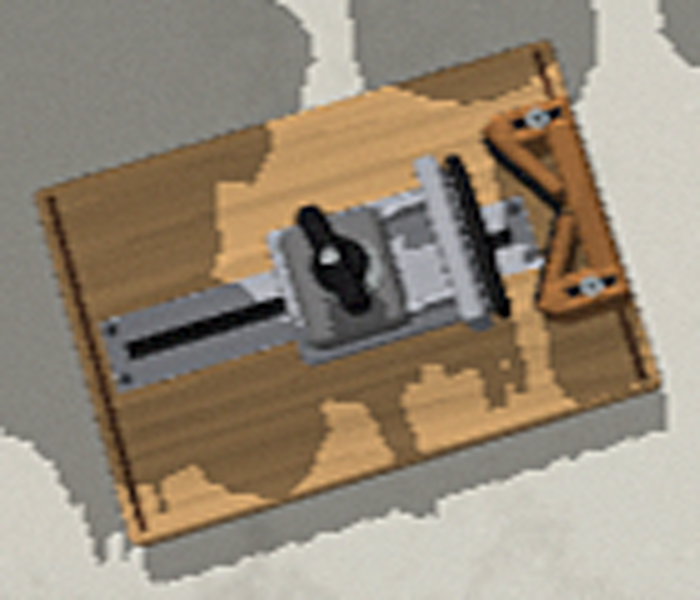

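The crop shows the grip bar leaning slightly off the board's x axis, centred near crop pixel (335,260). The jaw is nearly at the V. This gives the board yaw as 17.7°, the knob at about 2.96 rad and the jaw at about 0.074.

```bash
cat >> h.py <<'E'
from scipy.spatial.transform import Rotation as Ro
from station import manip
O=np.array([.4902,.1601]); A=np.radians(17.7)
BX=np.array([np.cos(A),np.sin(A)]); BY=np.array([-np.sin(A),np.cos(A)])
def b2w(x,y): return O+x*BX+y*BY
def w2b(p): d=np.array(p)[:2]-O; return np.array([d@BX,d@BY])
def yaw(): 
    y=Ro.from_rotvec(manip.state()["orientation"]).as_matrix()[:,1]; return np.degrees(np.arctan2(y[1],y[0]))
def go(xyz,yw=None):
    s=manip.state(); R=Ro.from_rotvec(s["orientation"]).as_matrix()
    d=R.T@(np.array(xyz)-s["tool_pos"])/.3
    t=0 if yw is None else -((yw-yaw()+90)%180-90)/180
    print("shift",d.round(4),"turn",round(t,4),"| yaw",round(yaw(),1),"q",s["joint_pos"].round(2),"F",s["force"].round(1),"board",w2b(s["tool_pos"]).round(4))
E
python3 -c "
from h import *
k=b2w(0,-.0095);print(k);go([*k,.17],118.2)"
```

```text
[0.49308831 0.15104972]
shift [-1.4511 -0.9104  0.0706] turn -0.2422 | yaw 74.6 q [1.15 0.26 0.02 1.33 0.   1.42] F [ 0.6 -0.7 -0.4] board [-0.2155  0.457 ]
```

Emit:
apply_moves --steps '[[1, [-0.11, -0.07, 0], 0], [1, [-0.22, -0.14, 0], 0], [1, [-0.33, -0.21, 0], 0], [1, [-0.44, -0.28, 0], 0], [1, [-0.55, -0.345, 0], 0]]'

```text
clock: 0.52
tool_pos: [0.2781, 0.385, 0.1913]
orientation: [-0.42, -3.113, 0.001]
force: [0.6, 0.7, 1.3]
gripper_width: 0.0852
grasp_force: 0.0
```

Emit:
apply_moves --steps '[[1, [-0.11, -0.07, 0], 0], [1, [-0.22, -0.14, 0], 0], [1, [-0.33, -0.21, 0], 0], [1, [-0.44, -0.28, 0], 0], [1, [-0.55, -0.345, 0], 0]]'

```text
clock: 0.93
tool_pos: [0.41, 0.2412, 0.1914]
orientation: [-0.421, -3.113, 0.0]
force: [-0.2, 1.8, 0.8]
gripper_width: 0.0852
grasp_force: 0.0
```

Emit:
apply_moves --steps '[[1, [-0.1, -0.06, 0], 0], [1, [-0.2, -0.12, 0], 0], [1, [-0.3, -0.18, 0], 0], [1, [-0.35, -0.22, 0], 0], [1, [-0.35, -0.22, 0], 0]]'

```text
clock: 1.35
tool_pos: [0.495, 0.1486, 0.1906]
orientation: [-0.427, -3.112, 0.002]
force: [-0.1, -0.4, -0.8]
gripper_width: 0.0856
grasp_force: 0.0
```

Emit:
apply_moves --steps '[[0.3, [0, 0, 0], -0.04], [0.2, [0, 0, 0], -0.08], [-0.1, [0, 0, 0], -0.12], [-0.2, [0, 0, 0], -0.16], [-0.2, [0, 0, 0], -0.2]]'

```text
clock: 1.77
tool_pos: [0.4922, 0.1521, 0.1913]
orientation: [0.567, -3.089, -0.0]
force: [-0.3, 0.4, 1.0]
gripper_width: 0.034
grasp_force: 0.0
```

```bash
python3 -c "
from h import *
k=b2w(0,-.0095);go([*k,.17],118.2);print(manip.state()['gripper_width'],manip.state()['tool_pos'],manip.state()['clock'])
from station import optics
c=optics.capture('wrist');cv2.imwrite('pics/w1.png',c['pixels'][:,:,::-1]);np.savez('w1.npz',**c);print(c['T'].round(3),c['fx'],c['cx'],c['cy'])"
```

```text
shift [-0.0015 -0.0044  0.0709] turn -0.0412 | yaw 110.8 q [ 0.14  0.2  -0.06  1.31  0.   -0.23] F [-0.3  0.4  1. ] board [-0.0005 -0.0082]
0.03396779118045655 [0.49222339 0.15211359 0.19127066] 1.7667
[[-0.355  0.899  0.257  0.426]
 [ 0.935  0.341  0.098  0.126]
 [ 0.001  0.276 -0.961  0.374]
 [ 0.     0.     0.     1.   ]] 325.19226210127806 276.398958119541 204.3483460119996
```

Emit:
apply_moves --steps '[[-0.2, [0, -0.004, 0.04], -0.04], [-0.2, [0, -0.004, 0.13], -0.04], [-0.2, [0, -0.004, 0.22], -0.04], [-0.2, [0, -0.004, 0.31], -0.04], [-0.2, [0, -0.004, 0.36], -0.04]]'

```text
clock: 2.23
tool_pos: [0.4914, 0.1508, 0.0807]
orientation: [0.744, -3.049, -0.001]
force: [-0.4, 0.4, -0.4]
gripper_width: 0.0342
grasp_force: 0.0
```

Emit:
apply_moves --steps '[[-0.4, [0, 0, 0], 0], [-0.8, [0, 0, 0], 0], [-1, [0, 0, 0], 0], [-1, [0, 0, 0], 0], [-1, [0, 0, 0], 0]]' --grip_force 60

```text
clock: 2.65
tool_pos: [0.494, 0.1506, 0.0847]
orientation: [-0.748, 3.049, -0.0]
force: [0.1, -0.6, -0.2]
gripper_width: -0.0001
grasp_force: 0.0
```

```bash
python3 -c "
from h import *
k=b2w(0,-.0095);go([*k,.083],118.2);s=manip.state();print(s['gripper_width'],s['tool_pos'],s['grasp_force'],s['wrist_torque'])"
```

```text
shift [0.002  0.0028 0.0055] turn -0.0034 | yaw 117.6 q [ 0.13  0.26 -0.26  1.05  0.   -0.35] F [ 0.1 -0.6 -0.2] board [ 0.0007 -0.0102]
-0.00013312933140218643 [0.49400873 0.15058957 0.08466027] 0.0 [-0.02013072  0.03133733  0.00700688]
```

```bash
python3 -c "
from h import *
from station import optics
c=optics.capture('side');cv2.imwrite('pics/s2.png',cv2.resize(c['pixels'][150:250,190:330,::-1],None,fx=5,fy=5,interpolation=cv2.INTER_CUBIC));np.savez('s2.npz',**c)
print(manip.state()['tool_pos'])"
```

```text
[0.49390644 0.15053498 0.08447512]
```

View pics/s2.png

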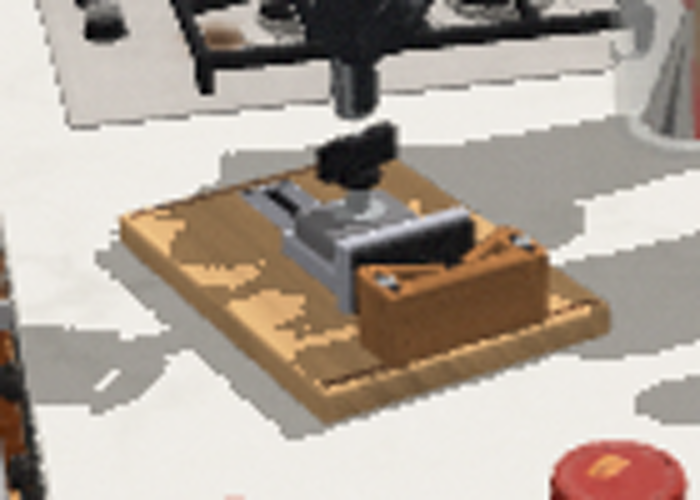

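The fingertips show at crop pixel (355,115), above the grip bar at (358,155), so they are not around it. I'll project the reported TCP into this view to compare.

```bash
python3 -c "
from h import *
from station import optics
def proj(c,p):
    q=np.linalg.inv(c['T'])@np.r_[p,1]; return (q[0]/q[2]*c['fx']+c['cx'], q[1]/q[2]*c['fy']+c['cy'], q[2])
s=np.load('s2.npz'); w=pts(s)
t=manip.state()['tool_pos']; print('tcp side',proj(s,t),'bar side', proj(s,[.4925,.151,.1]))
for u,v in ((261,172),(260,168),(260,180),(262,181),(256,182)): print((u,v),w[v,u].round(4))
c=optics.capture('top'); np.savez('t2.npz',**c); print('tcp top',proj(c,t)); wt=pts(c)
cv2.imwrite('pics/t2.png',cv2.resize(c['pixels'][130:290,130:330,::-1],None,fx=3.7,fy=3.7))
"
```

```text
tcp side (np.float64(260.50688143534046), np.float64(184.04016803166456), np.float64(1.4130247989613245)) bar side (np.float64(259.8565047686307), np.float64(179.3982842616034), np.float64(1.4057817421700545))
(261, 172) [0.4935 0.1342 0.1313]
(260, 168) [0.492  0.1399 0.1421]
(260, 180) [0.4912 0.1425 0.1019]
(262, 181) [0.4971 0.1417 0.0981]
(256, 182) [0.4764 0.13   0.1026]
tcp top (np.float64(203.29822323962097), np.float64(219.38163769495605), np.float64(1.0760955685357338))
```

View pics/t2.png

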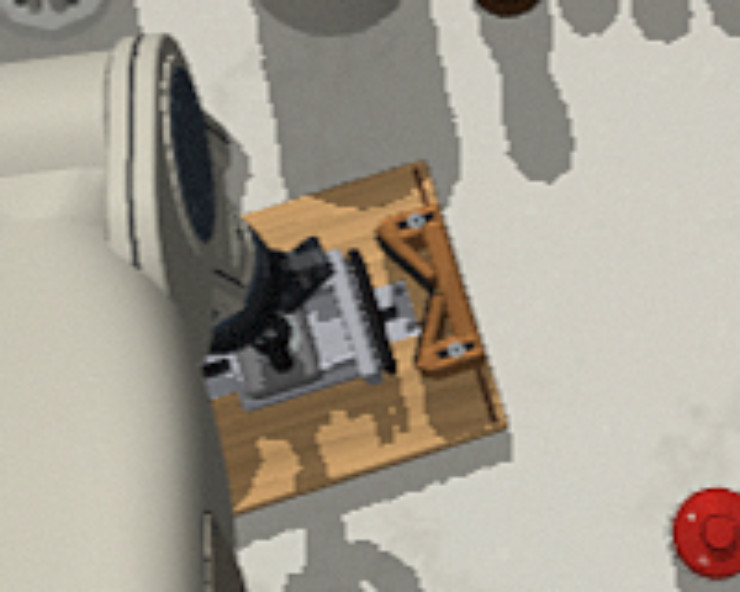

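```bash
python3 -c "
from h import *
from station import optics
s=np.load('s2.npz'); w=pts(s); w0=pts(np.load('side0.npz')); 
for v in range(150,192,2): print(v,w[v,261].round(3),w0[v,261].round(3),s['pixels'][v,261],np.load('side0.npz')['pixels'][v,261])
c=optics.capture('wrist');cv2.imwrite('pics/w2.png',c['pixels'][:,:,::-1]);np.savez('w2.npz',**c)
"
```

```text
150 [0.494 0.127 0.204] [0.598 0.649 0.004] [26 25 25] [205 200 192]
152 [0.494 0.128 0.197] [0.594 0.628 0.003] [25 26 26] [205 199 193]
154 [0.495 0.13  0.19 ] [0.589 0.603 0.004] [25 25 29] [205 198 191]
156 [0.495 0.132 0.183] [0.585 0.585 0.003] [28 27 29] [206 199 191]
158 [0.494 0.13  0.177] [0.565 0.485 0.035] [30 30 34] [31 30 34]
160 [0.494 0.132 0.17 ] [0.564 0.481 0.028] [24 24 29] [27 25 26]
162 [0.494 0.132 0.164] [0.571 0.518 0.005] [21 24 28] [205 198 193]
164 [0.495 0.137 0.156] [0.567 0.5   0.004] [29 32 31] [211 205 197]
166 [0.494 0.132 0.152] [0.563 0.481 0.004] [30 29 34] [208 203 195]
168 [0.494 0.136 0.143] [0.56  0.467 0.002] [26 26 31] [201 194 187]
170 [0.494 0.137 0.136] [ 0.558  0.46  -0.003] [26 29 34] [237 234 228]
172 [0.494 0.134 0.131] [ 0.554  0.442 -0.004] [43 44 45] [239 237 230]
174 [ 0.551  0.425 -0.004] [ 0.55   0.42  -0.002] [213 209 204] [239 236 231]
176 [0.496 0.151 0.111] [0.497 0.154 0.11 ] [200 200 197] [199 201 200]
178 [0.494 0.142 0.108] [0.494 0.139 0.11 ] [35 36 38] [38 37 41]
180 [0.494 0.141 0.102] [0.494 0.14  0.103] [18 17 22] [22 18 22]
182 [0.494 0.144 0.094] [0.494 0.142 0.095] [24 25 25] [18 19 21]
184 [0.494 0.142 0.089] [0.493 0.14  0.089] [24 22 24] [29 25 32]
186 [0.492 0.135 0.085] [0.493 0.138 0.084] [26 25 26] [18 18 17]
188 [0.494 0.146 0.073] [0.494 0.143 0.074] [89 91 93] [93 96 96]
190 [0.494 0.145 0.067] [0.493 0.142 0.068] [95 96 98] [97 99 99]
```

View pics/w2.png

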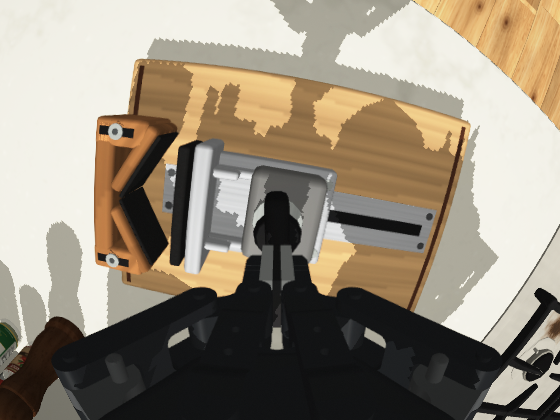

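The picture and depth agree. The shut fingertips really are at z ≈ 0.127, over the hub at wrist pixel (272,250), while the reported TCP z is 0.085. So the real tip sits about 42 mm higher than the report. I'll open and go 42 mm lower.

Emit:
apply_moves --steps '[[0, [0, 0, 0], 0], [-0.1, [0, 0, 0], 0], [-0.1, [0, 0, 0], 0], [-0.1, [0, 0, 0], 0], [-0.1, [0, 0, 0], 0]]'

```text
clock: 3.22
tool_pos: [0.4934, 0.1504, 0.0835]
orientation: [0.749, -3.051, -0.0]
force: [-0.9, -0.5, 0.3]
gripper_width: 0.0387
grasp_force: 0.0
```

Emit:
apply_moves --steps '[[-0.1, [0, 0, 0.04], 0], [-0.1, [0, 0, 0.08], 0], [-0.1, [0, 0, 0.11], 0], [-0.1, [0, 0, 0.125], 0], [-0.1, [0, 0, 0.125], 0]]'

```text
clock: 3.63
tool_pos: [0.4928, 0.1503, 0.0451]
orientation: [0.749, -3.049, -0.0]
force: [0.4, -0.4, 0.1]
gripper_width: 0.0383
grasp_force: 0.0
```

```bash
python3 -c "
from h import *
from station import optics
k=b2w(0,-.0095);go([*k,.042],118.2);s=manip.state();print(s['gripper_width'],s['tool_pos'])
c=optics.capture('side');cv2.imwrite('pics/s3.png',cv2.resize(c['pixels'][130:230,190:330,::-1],None,fx=5,fy=5,interpolation=cv2.INTER_CUBIC))
w=np.load('w2.npz');v,u=420*0+230,60  # table patch in wrist view
for (u,v) in ((40,180),(280,120),(420,140)):
    dx,dy=u-w['cx'],v-w['cy'];r=np.hypot(dx,dy);th=r/w['fx'];z=w['range_z'][v,u]
    p=z*np.array([np.tan(th)*dx/r,np.tan(th)*dy/r,1]);print((u,v),(w['T'][:3,:3]@p+w['T'][:3,3]).round(4))
"
```

```text
shift [-0.0021  0.0017  0.0102] turn -0.0033 | yaw 117.6 q [ 0.13  0.29 -0.33  0.96 -0.   -0.35] F [ 0.4 -0.4  0.1] board [-0.0005 -0.0101]
0.038339080812569835 [0.49276073 0.15030652 0.04505433]
(40, 180) [ 5.878e-01 -7.300e-02  1.000e-04]
(280, 120) [0.4341 0.1217 0.025 ]
(420, 140) [0.3929 0.2255 0.025 ]
```

View pics/s3.png

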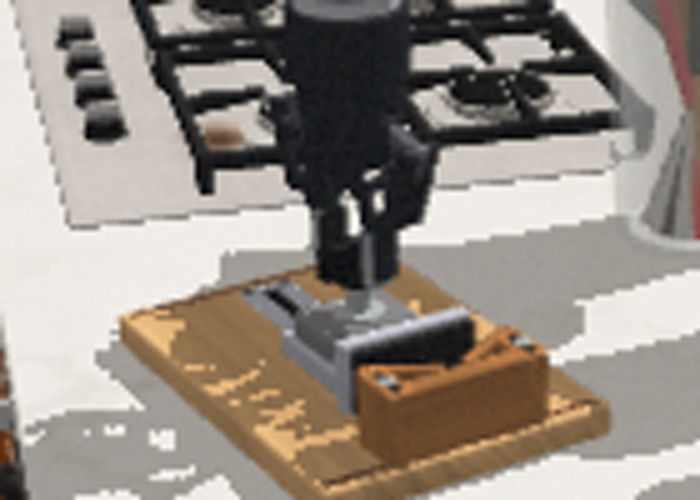

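The open fingers now straddle the grip bar (finger at crop (365,260)). I'll close and check the width.

Emit:
apply_moves --steps '[[-0.5, [0, 0, 0], 0], [-1, [0, 0, 0], 0], [-1, [0, 0, 0], 0], [-1, [0, 0, 0], 0], [-1, [0, 0, 0], 0]]' --grip_force 60

```text
clock: 4.1
tool_pos: [0.4936, 0.1507, 0.0467]
orientation: [-0.75, 3.05, 0.0]
force: [-3.7, 1.3, 6.3]
gripper_width: 0.0225
grasp_force: 58.0
```

```bash
python3 -c "
from h import *
k=b2w(0,-.0095);go([*k,.042],118.2);s=manip.state();print(s['gripper_width'],s['tool_pos'],s['force'],s['wrist_torque'],s['grasp_force'])"
```

```text
shift [0.0009 0.0018 0.0155] turn -0.0032 | yaw 117.6 q [ 0.13  0.29 -0.33  0.96  0.   -0.35] F [-3.7  1.3  6.3] board [ 0.0003 -0.01  ]
0.022540274910567273 [0.49356578 0.15068022 0.04666124] [-3.65776482  1.29696937  6.27848201] [0.33837634 0.53887078 0.0168262 ] 57.97587541153007
```

The width is 22.5 mm, not 13: the tips caught the round collar under the bar. I'll open, raise 8 mm and close again.

Emit:
apply_moves --steps '[[-0.1, [0, 0, 0], 0], [-0.1, [0, 0, 0], 0], [-0.1, [0, 0, 0], 0], [-0.1, [0, 0, -0.027], 0], [-0.1, [0, 0, -0.027], 0]]'

```text
clock: 4.52
tool_pos: [0.494, 0.1504, 0.0553]
orientation: [-0.749, 3.05, -0.0]
force: [-0.8, -0.4, -0.3]
gripper_width: 0.0386
grasp_force: 0.0
```

Emit:
apply_moves --steps '[[-0.5, [0, 0, 0], 0], [-1, [0, 0, 0], 0], [-1, [0, 0, 0], 0], [-1, [0, 0, 0], 0], [-1, [0, 0, 0], 0]]' --grip_force 60

```text
clock: 4.93
tool_pos: [0.4934, 0.1506, 0.0544]
orientation: [-0.75, 3.05, 0.0]
force: [-2.5, 1.2, 5.4]
gripper_width: 0.0118
grasp_force: 59.1
```

```bash
python3 -c "
from h import *
k=b2w(0,-.0095);go([*k,.042],118.2);s=manip.state();print(s['gripper_width'],s['tool_pos'],s['force'],s['wrist_torque'],s['grasp_force'])"
```

```text
shift [0.0003 0.0018 0.0414] turn -0.0032 | yaw 117.6 q [ 0.13  0.28 -0.31  0.98  0.   -0.35] F [-2.5  1.2  5.4] board [ 0.0002 -0.01  ]
0.011834181985967106 [0.49340601 0.1506023  0.0544081 ] [-2.52879014  1.18020597  5.42365806] [0.15191699 0.36513764 0.19899867] 59.14009094238281
```

Emit:
apply_moves --steps '[[-1, [0, 0, 0], -0.03], [-1, [0, 0, 0], -0.06], [-1, [0, 0, 0], -0.09], [-1, [0, 0, 0], -0.12], [-1, [0, 0, 0], -0.15]]'

```text
clock: 5.35
tool_pos: [0.4938, 0.1502, 0.0544]
orientation: [-1.447, 2.788, -0.001]
force: [0.2, -2.0, 3.2]
gripper_width: 0.0117
grasp_force: 59.1
```

Emit:
apply_moves --steps '[[-1, [0, 0, 0], -0.03], [-1, [0, 0, 0], -0.06], [-1, [0, 0, 0], -0.09], [-1, [0, 0, 0], -0.12], [-1, [0, 0, 0], -0.15]]'

```text
clock: 5.77
tool_pos: [0.4944, 0.1501, 0.0545]
orientation: [-2.057, 2.373, -0.003]
force: [2.0, -0.9, 3.2]
gripper_width: 0.0116
grasp_force: 58.9
```

Emit:
apply_moves --steps '[[-1, [0, 0, 0], -0.03], [-1, [0, 0, 0], -0.06], [-1, [0, 0, 0], -0.09], [-1, [0, 0, 0], -0.12], [-1, [0, 0, 0], -0.15]]'

```text
clock: 6.18
tool_pos: [0.4949, 0.1504, 0.0545]
orientation: [-2.554, 1.827, -0.004]
force: [4.1, 0.1, 0.4]
gripper_width: 0.0116
grasp_force: 58.6
```

```bash
python3 -c "
from h import *
k=b2w(0,.055);go([*k,.054],118.2);s=manip.state();print(s['gripper_width'],s['tool_pos'],s['force'],s['wrist_torque'],s['grasp_force'])"
```

```text
shift [-0.2191  0.0008  0.0015] turn 0.448 | yaw -161.2 q [ 0.13  0.28 -0.31  0.97 -0.   -1.77] F [4.1 0.1 0.4] board [ 0.0016 -0.0107]
0.011561186303907917 [0.49494818 0.15035715 0.05451048] [4.06906051 0.12410188 0.44150856] [ 0.13130152 -1.04000029 -0.17908606] 58.63188922405243
```

Emit:
apply_moves --steps '[[-1, [-0.01, 0.002, 0], 0], [-1, [-0.03, 0.003, 0], 0], [-1, [-0.055, 0.003, 0], 0], [-1, [-0.08, 0.003, 0], 0], [-1, [-0.11, 0.003, 0], 0]]'

```text
clock: 6.6
tool_pos: [0.4848, 0.1818, 0.0546]
orientation: [-2.548, 1.832, -0.006]
force: [10.5, 0.1, -3.9]
gripper_width: 0.0117
grasp_force: 58.4
```

Emit:
apply_moves --steps '[[-1, [-0.03, 0, 0], 0], [-1, [-0.06, 0, 0], 0], [-1, [-0.09, 0, 0], 0], [-1, [-0.11, 0, 0], 0], [-1, [-0.11, 0, 0], 0]]'

```text
clock: 7.02
tool_pos: [0.4744, 0.2145, 0.0546]
orientation: [-2.548, 1.829, -0.005]
force: [10.9, 5.5, -3.7]
gripper_width: 0.0117
grasp_force: 58.5
```

```bash
python3 -c "
from h import *
k=b2w(0,.055);go([*k,.054]);s=manip.state();print(s['gripper_width'],s['tool_pos'],s['force'],s['wrist_torque'],s['grasp_force'])"
```

```text
shift [0.0055 0.005  0.0019] turn 0 | yaw -161.3 q [ 0.26  0.28 -0.31  0.97  0.   -1.63] F [10.9  5.5 -3.7] board [0.0015 0.0567]
0.011732365583504496 [0.47436536 0.21452653 0.05456554] [10.92495315  5.48487543 -3.72929155] [ 1.07928667 -2.2719701   0.10447861] 58.52255165576935
```

Emit:
apply_moves --steps '[[-1, [0, -0.004, 0], 0], [-0.4, [0, -0.004, 0], 0], [-0.1, [0, -0.004, 0], 0], [-0.1, [0, -0.004, 0], 0], [-0.1, [0, -0.004, 0], 0]]'

```text
clock: 7.43
tool_pos: [0.4723, 0.2129, 0.0539]
orientation: [2.551, -1.833, -0.001]
force: [0.0, -0.3, -0.0]
gripper_width: 0.0388
grasp_force: 0.0
```

Emit:
apply_moves --steps '[[-0.1, [0, 0, -0.06], 0], [0, [0, 0, -0.15], 0], [1, [0, 0, -0.25], 0], [1, [0, 0, -0.37], 0], [1, [0, 0, -0.37], 0]]'

```text
clock: 7.85
tool_pos: [0.4749, 0.2136, 0.1712]
orientation: [-2.546, 1.829, -0.009]
force: [-0.3, -0.1, 0.4]
gripper_width: 0.0768
grasp_force: 0.0
```

```bash
python3 -c "
from h import *
from station import optics
s=manip.state();print(s['tool_pos'],s['gripper_width'])
go([.535,-.239,.165]);go([.535,-.239,.165],0);
c=optics.capture('top');w=pts(c);roi=np.zeros((420,560),bool);roi[165:290,135:275]=1
q=roi&(w[...,2]>.097)&(w[...,2]<.115);print(q.sum(),[ (round(float(v),4)) for v in w[q].mean(0)] if q.any() else None)
q=roi&(w[...,2]>.062)&(w[...,2]<.08);
b=(w[q][:,:2]-O)@np.c_[BX,BY]; print('y hist',np.histogram(b[:,1],np.arange(-.14,.1,.01)))
"
```

```text
[0.47489665 0.21358908 0.17122627] 0.07681352845163973
shift [1.4937 0.2915 0.0192] turn 0 | yaw -161.4 q [ 0.26  0.21 -0.1   1.26 -0.   -1.63] F [-0.3 -0.1  0.4] board [0.0017 0.0556]
shift [1.4937 0.2915 0.0192] turn 0.1033 | yaw -161.4 q [ 0.26  0.21 -0.1   1.26 -0.   -1.63] F [-0.3 -0.1  0.4] board [0.0017 0.0556]
129 [0.473, 0.2089, 0.1094]
y hist (array([167, 154, 143, 113,  35,   0,   0,   0,   0,   0,   0,   0,  40,
       114, 146,  19,   5,   0,   9,  10,  10,   3,   1]), array([-1.40000000e-01, -1.30000000e-01, -1.20000000e-01, -1.10000000e-01,
       -1.00000000e-01, -9.00000000e-02, -8.00000000e-02, -7.00000000e-02,
       -6.00000000e-02, -5.00000000e-02, -4.00000000e-02, -3.00000000e-02,
       -2.00000000e-02, -1.00000000e-02,  1.11022302e-16,  1.00000000e-02,
        2.00000000e-02,  3.00000000e-02,  4.00000000e-02,  5.00000000e-02,
        6.00000000e-02,  7.00000000e-02,  8.00000000e-02,  9.00000000e-02]))
```

The jaw is back, with its face at about board y = -0.015. Next I'll move over the jar and turn so the fingers clear the lemon and the salt shaker.

Emit:
apply_moves --steps '[[1, [0.1, 0.0195, 0], 0], [1, [0.2, 0.039, 0], 0], [1, [0.3, 0.0585, 0], 0], [1, [0.4, 0.078, 0], 0], [1, [0.5, 0.0975, 0], 0]]'

```text
clock: 8.32
tool_pos: [0.492, 0.0602, 0.164]
orientation: [2.551, -1.832, -0.002]
force: [1.1, -0.2, 0.4]
gripper_width: 0.0856
grasp_force: 0.0
```

Emit:
apply_moves --steps '[[1, [0.1, 0.0195, 0], 0], [1, [0.2, 0.039, 0], 0], [1, [0.3, 0.0585, 0], 0], [1, [0.4, 0.078, 0], 0], [1, [0.5, 0.0975, 0], 0]]'

```text
clock: 8.73
tool_pos: [0.5122, -0.0914, 0.164]
orientation: [2.551, -1.833, -0.002]
force: [0.2, 0.4, 0.3]
gripper_width: 0.0855
grasp_force: 0.0
```

Emit:
apply_moves --steps '[[1, [0.1, 0.0195, 0], 0], [1, [0.2, 0.039, 0], 0], [1, [0.3, 0.0585, 0], 0], [1, [0.4, 0.078, 0], 0], [1, [0.494, 0.0965, 0], 0]]'

```text
clock: 9.15
tool_pos: [0.5322, -0.2412, 0.1638]
orientation: [2.551, -1.834, -0.003]
force: [0.5, -1.1, 0.8]
gripper_width: 0.0855
grasp_force: 0.0
```

Emit:
apply_moves --steps '[[1, [0, 0, 0], 0.035], [1, [0, 0, 0], 0.07], [1, [0, 0, 0], 0.105], [1, [0, 0, 0], 0.14], [1, [0, 0, 0], 0.175]]'

```text
clock: 9.57
tool_pos: [0.5321, -0.2396, 0.1637]
orientation: [1.95, -2.462, -0.003]
force: [1.2, 0.9, -0.6]
gripper_width: 0.0856
grasp_force: 0.0
```

Emit:
apply_moves --steps '[[1, [0, 0, 0], 0.035], [1, [0, 0, 0], 0.07], [1, [0, 0, 0], 0.105], [1, [0, 0, 0], 0.14], [1, [0, 0, 0], 0.175]]'

```text
clock: 9.98
tool_pos: [0.5322, -0.2394, 0.1638]
orientation: [1.209, -2.898, -0.002]
force: [-0.1, -0.1, -0.4]
gripper_width: 0.0856
grasp_force: 0.0
```

Emit:
apply_moves --steps '[[1, [0, 0, 0], 0.035], [1, [0, 0, 0], 0.07], [1, [0, 0, 0], 0.105], [1, [0, 0, 0], 0.14], [1, [0, 0, 0], 0.14]]'

```text
clock: 10.4
tool_pos: [0.5322, -0.2394, 0.1639]
orientation: [0.548, -3.092, -0.002]
force: [0.3, -0.6, -0.3]
gripper_width: 0.0852
grasp_force: 0.0
```

```bash
python3 -c "
from h import *
from station import optics
s=manip.state();print(s['tool_pos'],s['gripper_width'],s['clock'])
go([.535,-.239,.0]);
c=optics.capture('wrist');np.savez('w3.npz',**c)
cv2.imwrite('pics/w3.png',c['pixels'][:,:,::-1])
px=c['pixels'];hsv=cv2.cvtColor(px,cv2.COLOR_RGB2HSV);v,u=np.mgrid[0:420,0:560]
dx,dy=u-c['cx'],v-c['cy'];r=np.hypot(dx,dy)+1e-9;th=r/c['fx'];z=c['range_z']
p=np.stack([z*np.tan(th)*dx/r,z*np.tan(th)*dy/r,z],-1)@c['T'][:3,:3].T+c['T'][:3,3]
m=(abs(p[...,2]-.1)<.006)&(np.hypot(p[...,0]-.535,p[...,1]+.239)<.05)
print(m.sum(),cv2.minEnclosingCircle((p[m][:,:2]*1000).astype(np.float32)),np.median(p[m][:,2]))
"
```

```text
[ 0.53219205 -0.23939566  0.16386149] 0.08519767026810603 10.4
shift [-0.0099 -0.0028  0.5462] turn 0 | yaw 110.1 q [-0.57  0.33  0.05  1.29 -0.   -0.92] F [ 0.3 -0.6 -0.3] board [-0.0815 -0.3934]
4805 ((536.5282592773438, -240.66810607910156), 32.44013214111328) 0.09890804655019361
```

View pics/w3.png

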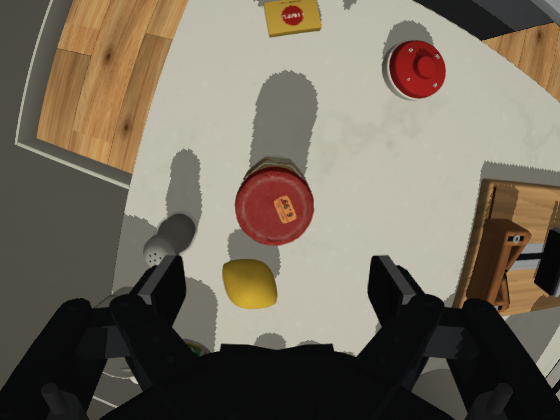

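The lid is at (275,205), about halfway between the open fingers' lines. The salt shaker at (170,240) and the lemon at (250,284) stay clear. I'll descend with a small correction of about 4 mm.

Emit:
apply_moves --steps '[[1, [-0.013, -0.004, 0.0], 0], [1, [-0.013, -0.004, 0.08], 0], [1, [-0.013, -0.004, 0.16], 0], [1, [-0.013, -0.004, 0.24], 0], [1, [-0.013, -0.004, 0.3], 0]]'

```text
clock: 10.87
tool_pos: [0.5364, -0.2389, 0.0729]
orientation: [0.562, -3.09, -0.002]
force: [-0.8, -0.6, -0.2]
gripper_width: 0.0855
grasp_force: 0.0
```

Emit:
apply_moves --steps '[[1, [0, 0, 0.06], 0], [1, [0, 0, 0.12], 0], [1, [0, 0, 0.18], 0], [1, [0, 0, 0.235], 0], [1, [0, 0, 0.235], 0]]'

```text
clock: 11.28
tool_pos: [0.5352, -0.2383, 0.0012]
orientation: [0.56, -3.087, -0.006]
force: [-1.0, 1.1, 0.1]
gripper_width: 0.0853
grasp_force: 0.0
```

```bash
python3 -c "
from h import *
from station import optics
s=manip.state();print(s['tool_pos'],s['force'])
c=optics.capture('side');cv2.imwrite('pics/s4.png',cv2.resize(c['pixels'][190:300,250:390,::-1],None,fx=5,fy=5,interpolation=cv2.INTER_CUBIC))
"
```

```text
[ 0.53517695 -0.23826107  0.00121259] [-1.01506155  1.1367592   0.12344829]
```

View pics/s4.png

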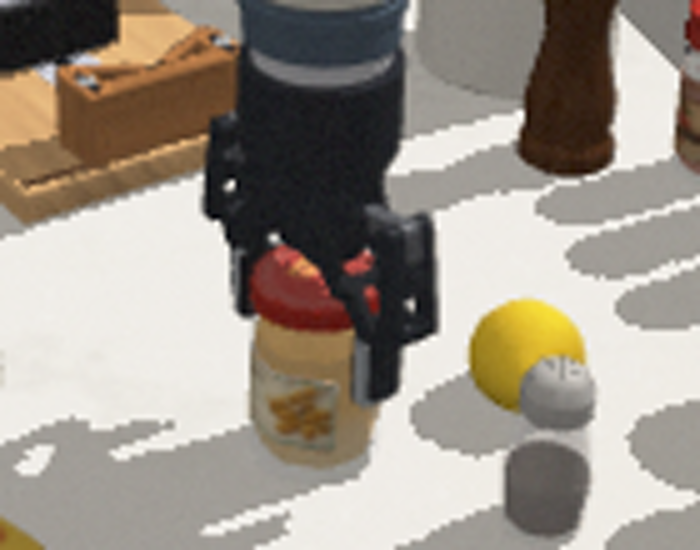

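The finger stands beside the jar body at crop (375,370), its tip just below mid-height and clear of the lemon and salt. I'll grip and lift.

Emit:
apply_moves --steps '[[0.4, [0, 0, 0], 0], [0, [0, 0, 0], 0], [-0.2, [0, 0, 0], 0], [-0.2, [0, 0, 0], 0], [-0.2, [0, 0, 0], 0]]' --grip_force 40

```text
clock: 11.75
tool_pos: [0.5375, -0.2396, 0.0061]
orientation: [-0.557, 3.09, -0.002]
force: [-1.0, 1.2, 6.6]
gripper_width: 0.0615
grasp_force: 51.2
```

Emit:
apply_moves --steps '[[-0.2, [0, 0, 0], 0], [-0.2, [0, 0, -0.01], 0], [-0.2, [0, 0, -0.03], 0], [-0.2, [0, 0, -0.07], 0], [-0.2, [0, 0, -0.07], 0]]'

```text
clock: 12.17
tool_pos: [0.5376, -0.2399, 0.0275]
orientation: [-0.557, 3.09, -0.003]
force: [0.9, -1.0, -6.1]
gripper_width: 0.0616
grasp_force: 53.1
```

```bash
python3 -c "
from h import *
s=manip.state();print(s['tool_pos'],s['force'],s['gripper_width'],s['grasp_force'],s['wrist_torque'])"
```

```text
[ 0.53761852 -0.23993771  0.0275492 ] [ 0.85997663 -0.98032072 -6.06169764] 0.061622739030199984 53.055811235681176 [-0.02074216 -0.12464475  0.03046109]
```

Emit:
apply_moves --steps '[[-0.2, [0, 0, -0.04], 0], [-0.2, [0, 0, -0.1], 0], [-0.2, [0, 0, -0.18], 0], [-0.2, [0, 0, -0.26], 0], [-0.2, [0, 0, -0.32], 0]]'

```text
clock: 12.58
tool_pos: [0.5369, -0.2396, 0.1232]
orientation: [-0.557, 3.091, -0.001]
force: [-0.1, -1.0, -6.4]
gripper_width: 0.0615
grasp_force: 53.3
```

```bash
python3 -c "
from h import *
go([*b2w(.0015,-.06),.115],197.7)
s=manip.state();print(s['tool_pos'],s['force'],s['gripper_width'],s['grasp_force'],s['wrist_torque'])"
```

```text
shift [-0.3142  1.1029  0.0265] turn -0.4849 | yaw 110.4 q [-0.56  0.35 -0.02  1.2  -0.   -0.92] F [-0.1 -1.  -6.4] board [-0.077  -0.3949]
[ 0.53692531 -0.23956002  0.12315684] [-0.12654789 -1.00304971 -6.38641671] 0.06150685160244226 53.29052383429371 [-0.11211594 -0.05655243 -0.03513132]
```

Emit:
apply_moves --steps '[[-0.2, [-0.015, 0.05, 0], 0], [-0.2, [-0.035, 0.12, 0], 0], [-0.2, [-0.06, 0.205, 0], 0], [-0.2, [-0.085, 0.29, 0], 0], [-0.2, [-0.11, 0.38, 0], 0]]'

```text
clock: 13.0
tool_pos: [0.5272, -0.1196, 0.1206]
orientation: [0.556, -3.091, -0.001]
force: [0.4, 0.4, -5.2]
gripper_width: 0.0614
grasp_force: 53.3
```

Emit:
apply_moves --steps '[[-0.2, [-0.025, 0.085, 0], 0], [-0.2, [-0.05, 0.17, 0], 0], [-0.2, [-0.075, 0.255, 0], 0], [-0.2, [-0.1, 0.34, 0], 0], [-0.2, [-0.12, 0.42, 0], 0]]'

```text
clock: 13.42
tool_pos: [0.5169, 0.0115, 0.1208]
orientation: [0.557, -3.091, -0.001]
force: [-0.4, 0.7, -6.5]
gripper_width: 0.0613
grasp_force: 53.4
```

Emit:
apply_moves --steps '[[-0.2, [-0.025, 0.085, 0], 0], [-0.2, [-0.05, 0.17, 0], 0], [-0.2, [-0.07, 0.24, 0], 0], [-0.2, [-0.084, 0.29, 0], 0], [-0.2, [-0.084, 0.303, 0], 0]]'

```text
clock: 13.83
tool_pos: [0.5087, 0.1062, 0.1208]
orientation: [0.56, -3.09, -0.001]
force: [-0.3, 0.0, -5.7]
gripper_width: 0.0612
grasp_force: 53.5
```

Emit:
apply_moves --steps '[[-0.2, [0, 0, 0], -0.02], [-0.2, [0, 0, 0], -0.05], [-0.2, [0, 0, 0], -0.08], [-0.2, [0, 0, 0], -0.115], [-0.2, [0, 0, 0], -0.15]]'

```text
clock: 14.25
tool_pos: [0.5091, 0.1033, 0.1209]
orientation: [1.27, -2.872, -0.0]
force: [0.4, 0.3, -5.2]
gripper_width: 0.0612
grasp_force: 53.5
```

Emit:
apply_moves --steps '[[-0.2, [0, 0, 0], -0.035], [-0.2, [0, 0, 0], -0.07], [-0.2, [0, 0, 0], -0.105], [-0.2, [0, 0, 0], -0.14], [-0.2, [0, 0, 0], -0.175]]'

```text
clock: 14.67
tool_pos: [0.5091, 0.1033, 0.1209]
orientation: [2.002, -2.42, -0.001]
force: [0.0, -0.5, -6.0]
gripper_width: 0.0616
grasp_force: 53.5
```

Emit:
apply_moves --steps '[[-0.2, [0, 0, 0], -0.035], [-0.2, [0, 0, 0], -0.07], [-0.2, [0, 0, 0], -0.105], [-0.2, [0, 0, 0], -0.14], [-0.2, [0, 0, 0], -0.16]]'

```text
clock: 15.08
tool_pos: [0.5091, 0.1033, 0.1209]
orientation: [2.542, -1.845, -0.001]
force: [-0.5, 0.1, -4.6]
gripper_width: 0.0614
grasp_force: 53.5
```

```bash
python3 -c "
from h import *
go([*b2w(.0015,-.06),.031],197.7)
s=manip.state();print(s['tool_pos'],s['force'],s['gripper_width'],s['grasp_force'],s['wrist_torque'])
from station import optics
c=optics.capture('wrist');v,u=np.mgrid[0:420,0:560]
dx,dy=u-c['cx'],v-c['cy'];r=np.hypot(dx,dy)+1e-9;th=r/c['fx'];z=c['range_z']
p=np.stack([z*np.tan(th)*dx/r,z*np.tan(th)*dy/r,z],-1)@c['T'][:3,:3].T+c['T'][:3,3]
t=s['tool_pos'];h=cv2.cvtColor(c['pixels'],cv2.COLOR_RGB2HSV)
m=(np.hypot(p[...,0]-t[0],p[...,1]-t[1])<.06)&(h[...,1]>140)&((h[...,0]<6)|(h[...,0]>172))&(p[...,2]>.1)
print('lid z',np.percentile(p[m][:,2],[10,50,90]),m.sum(),cv2.minEnclosingCircle((p[m][:,:2]*1000).astype(np.float32)))
b=(p[...,:2]-O)@np.c_[BX,BY];q=(abs(p[...,2]-.068)<.008)&(abs(b[...,0])<.06)&(abs(b[...,1])<.14)
print(np.histogram(b[q][:,1],np.arange(-.14,.06,.01)))
"
```

```text
shift [ 0.0004 -0.0027  0.2997] turn 0.0019 | yaw -162.0 q [ 0.04  0.24 -0.19  1.14 -0.   -1.85] F [-0.5  0.1 -4.6] board [ 0.0008 -0.0599]
[0.50914673 0.10326557 0.12089956] [-0.47242409  0.12210448 -4.56204546] 0.061432671038682815 53.48266193526797 [-0.01561877  0.03073335 -0.04922511]
lid z [0.21012508 0.21357005 0.21461741] 13521 ((510.7789306640625, 96.45057678222656), 32.1617317199707)
(array([2109, 1732, 1640, 1146,  277,    0,    0,    0,    0,    0,    0,
          0,    0,    0,    0,    0,    0,    0,    0]), array([-1.40000000e-01, -1.30000000e-01, -1.20000000e-01, -1.10000000e-01,
       -1.00000000e-01, -9.00000000e-02, -8.00000000e-02, -7.00000000e-02,
       -6.00000000e-02, -5.00000000e-02, -4.00000000e-02, -3.00000000e-02,
       -2.00000000e-02, -1.00000000e-02,  1.11022302e-16,  1.00000000e-02,
        2.00000000e-02,  3.00000000e-02,  4.00000000e-02,  5.00000000e-02]))
```

```bash
cat >> h.py <<'E'
def lid():
    from station import optics
    c=optics.capture('wrist');v,u=np.mgrid[0:420,0:560]
    dx,dy=u-c['cx'],v-c['cy'];r=np.hypot(dx,dy)+1e-9;th=r/c['fx'];z=c['range_z']
    p=np.stack([z*np.tan(th)*dx/r,z*np.tan(th)*dy/r,z],-1)@c['T'][:3,:3].T+c['T'][:3,3]
    t=manip.state()['tool_pos'];h=cv2.cvtColor(c['pixels'],cv2.COLOR_RGB2HSV)
    m=(np.hypot(p[...,0]-t[0],p[...,1]-t[1])<.06)&(h[...,1]>120)&((h[...,0]<8)|(h[...,0]>170))&(p[...,2]>.1)
    q=p[m]; q=q[q[:,2]>np.percentile(q[:,2],90)-.02]
    for _ in range(6):
        A_=np.c_[(q[:,:2]-O)@np.c_[BX,BY],np.ones(len(q))]; k=np.linalg.lstsq(A_,q[:,2],rcond=None)[0]; e=q[:,2]-A_@k; q=q[abs(e)<max(.0015,2*e.std())]
    (x,y),r=cv2.minEnclosingCircle((q[:,:2]*1000).astype(np.float32))
    print('lid slope(bx,by)',k[:2].round(3),'n',len(q),'rms',e.std().round(5),'centre board',w2b([x/1e3,y/1e3]).round(4),'r',round(r,1),'zmed',np.median(q[:,2]).round(4))
E
python3 -c "
from h import *
lid()"
```

```text
lid slope(bx,by) [-0.008 -0.011] n 12413 rms 0.00062 centre board [ 0.0001 -0.0678] r 30.2 zmed 0.2137
```

Emit:
apply_moves --steps '[[-0.2, [-0.007, 0, 0], 0], [-0.2, [-0.007, 0, 0.06], 0], [-0.2, [-0.007, 0, 0.13], 0], [-0.2, [-0.007, 0, 0.2], 0], [-0.2, [-0.007, 0, 0.24], 0]]'

```text
clock: 15.6
tool_pos: [0.5078, 0.1056, 0.0474]
orientation: [2.533, -1.856, -0.003]
force: [-1.8, 0.8, -6.3]
gripper_width: 0.0614
grasp_force: 53.4
```

Emit:
apply_moves --steps '[[-0.2, [0, 0, 0.015], 0], [-0.2, [0, 0, 0.03], 0], [-0.2, [0, 0, 0.04], 0], [-0.2, [0, 0, 0.045], 0], [-0.2, [0, 0, 0.045], 0]]'

```text
clock: 16.02
tool_pos: [0.5094, 0.1056, 0.0364]
orientation: [-2.536, 1.853, -0.001]
force: [-0.9, -0.8, -5.6]
gripper_width: 0.0614
grasp_force: 53.5
```

```bash
python3 -c "
from h import *
lid();s=manip.state();print(s['tool_pos'],s['force'])"
```

```text
lid slope(bx,by) [-0.006 -0.011] n 12362 rms 0.00061 centre board [ 0.0008 -0.066 ] r 30.2 zmed 0.1292
[0.50938636 0.10560689 0.03656356] [ 0.13058935  0.14911078 -5.78241671]
```

Emit:
apply_moves --steps '[[-0.2, [0, 0, 0.008], 0], [-0.2, [0, 0, 0.014], 0], [-0.2, [0, 0, 0.018], 0], [-0.2, [0, 0, 0.02], 0], [-0.2, [0, 0, 0.02], 0]]'

```text
clock: 16.48
tool_pos: [0.5093, 0.1056, 0.0311]
orientation: [-2.536, 1.853, -0.001]
force: [-3.2, -0.0, 6.1]
gripper_width: 0.0617
grasp_force: 53.0
```

```bash
python3 -c "
from h import *
lid();s=manip.state();print(s['tool_pos'],s['force'])"
```

```text
lid slope(bx,by) [-0.006 -0.01 ] n 12340 rms 0.00061 centre board [ 0.0006 -0.0664] r 30.1 zmed 0.124
[0.50923293 0.10553437 0.03109327] [-2.80885669 -0.32194772  5.80383419]
```

Contact: the force went from −6 to +6 N and the lid is at the right height. I'll release and rise.

Emit:
apply_moves --steps '[[0, [0, 0, 0], 0], [0.6, [0, 0, 0], 0], [1, [0, 0, 0], 0], [1, [0, 0, 0], 0], [1, [0, 0, 0], 0]]'

```text
clock: 16.95
tool_pos: [0.5093, 0.1056, 0.0302]
orientation: [-2.537, 1.853, -0.001]
force: [-0.3, -0.0, -0.6]
gripper_width: 0.0853
grasp_force: 0.0
```

Emit:
apply_moves --steps '[[1, [0, 0, -0.03], 0], [1, [0, 0, -0.1], 0], [1, [0, 0, -0.2], 0], [1, [0, 0, -0.32], 0], [1, [0, 0, -0.45], 0]]'

```text
clock: 17.37
tool_pos: [0.5083, 0.1056, 0.1666]
orientation: [2.536, -1.852, -0.002]
force: [1.9, 0.0, 0.9]
gripper_width: 0.0854
grasp_force: 0.0
```

```bash
python3 -c "
from h import *
lid();s=manip.state();print(s['tool_pos'],s['force'])
go([*b2w(.0012,.055),.17],197.7)"
```

```text
lid slope(bx,by) [-0.005  0.001] n 4808 rms 0.00067 centre board [ 0.0006 -0.0587] r 32.0 zmed 0.1241
[0.51133842 0.10576263 0.17469649] [ 1.21061454 -1.47032594  5.6509987 ]
shift [-0.3773  0.0081  0.0146] turn 0.0001 | yaw -162.3 q [ 0.04  0.21 -0.09  1.26 -0.   -1.84] F [ 1.2 -1.5  5.7] board [ 0.0036 -0.0582]
```

Emit:
apply_moves --steps '[[0.5, [-0.08, 0.007, 0], 0], [0, [-0.18, 0.007, 0], 0], [-0.1, [-0.28, 0.007, 0], 0], [-0.1, [-0.375, 0.007, 0], -0.005], [-0.1, [-0.375, 0.007, 0], -0.005]]'

```text
clock: 17.83
tool_pos: [0.4714, 0.2156, 0.1659]
orientation: [-2.554, 1.827, 0.001]
force: [-0.3, -1.0, -0.4]
gripper_width: 0.0385
grasp_force: 0.0
```

```bash
python3 -c "
from h import *
go([*b2w(.0015,.0563),.0545],198.7);print(manip.state()['gripper_width'])"
```

```text
shift [ 0.0082 -0.0082  0.3713] turn 0.0008 | yaw -161.2 q [ 0.27  0.21 -0.11  1.25  0.   -1.63] F [-0.3 -1.  -0.4] board [-0.0011  0.0586]
0.03847837772504409
```

Emit:
apply_moves --steps '[[-0.1, [0.006, -0.006, 0.03], 0], [-0.1, [0.007, -0.007, 0.12], 0], [-0.1, [0.007, -0.007, 0.22], 0], [-0.1, [0.007, -0.007, 0.32], 0], [-0.1, [0.007, -0.007, 0.37], 0]]'

```text
clock: 18.25
tool_pos: [0.4743, 0.2093, 0.0507]
orientation: [2.548, -1.833, -0.003]
force: [-0.0, 0.1, 0.2]
gripper_width: 0.0385
grasp_force: 0.0
```

Emit:
apply_moves --steps '[[-0.5, [0, 0, 0], 0], [-1, [0, 0, 0], 0], [-1, [0, 0, 0], 0], [-1, [0, 0, 0], 0], [-1, [0, 0, 0], 0]]' --grip_force 60

```text
clock: 18.67
tool_pos: [0.4757, 0.2105, 0.0543]
orientation: [2.551, -1.833, 0.001]
force: [1.7, -1.4, -12.2]
gripper_width: 0.0118
grasp_force: 62.1
```

```bash
python3 -c "
from h import *
s=manip.state();print(s['gripper_width'],s['tool_pos'],s['force'],s['force'][:2]@BX,s['force'][:2]@BY,s['wrist_torque']);go(s['tool_pos'])"
```

```text
0.011755031618777908 [0.47570775 0.21046104 0.05428068] [  1.69258386  -1.38802666 -12.20821705] 1.190453456389843 -1.83692098940245 [-0.24726313 -0.29065587  0.11626223]
shift [0. 0. 0.] turn 0 | yaw -161.4 q [ 0.26  0.29 -0.3   0.98 -0.   -1.64] F [  1.7  -1.4 -12.2] board [0.0015 0.0524]
```

I gripped about 3 mm off the knob axis, so I'll re-centre to keep the later turn clean.

Emit:
apply_moves --steps '[[-0.4, [0, 0, 0], 0], [-0.3, [0, 0, 0], 0], [-0.3, [0, 0, 0], 0], [-0.3, [-0.011, 0, 0.003], 0], [-0.3, [-0.011, 0, 0.003], 0]]'

```text
clock: 19.08
tool_pos: [0.4746, 0.2145, 0.0536]
orientation: [-2.551, 1.832, -0.001]
force: [-0.4, -0.2, 0.5]
gripper_width: 0.03
grasp_force: 0.0
```

Emit:
apply_moves --steps '[[-0.6, [0, 0, 0], 0], [-1, [0, 0, 0], 0], [-1, [0, 0, 0], 0], [-1, [0, 0, 0], 0], [-1, [0, 0, 0], 0]]' --grip_force 60

```text
clock: 19.5
tool_pos: [0.4746, 0.2142, 0.0536]
orientation: [-2.551, 1.832, -0.0]
force: [-1.1, 1.8, 5.3]
gripper_width: 0.0112
grasp_force: 61.3
```

```bash
cat >> h.py <<'E'
def F():
    s=manip.state();f=s['force'];print('clk',s['clock'],'w',round(s['gripper_width'],4),'Fb',round(f[:2]@BX,1),round(f[:2]@BY,1),round(f[2],1),'Tz',round(s['wrist_torque'][2],2),'board',w2b(s['tool_pos']).round(4),'z',round(s['tool_pos'][2],4),'yaw',round(yaw(),1))
E
python3 -c "
from h import *
F()
from station import optics
c=optics.capture('top');w=pts(c);b=(w[...,:2]-O)@np.c_[BX,BY]
q=(abs(w[...,2]-.07)<.006)&(abs(b[...,0])<.06)&(b[...,1]>-.04)&(b[...,1]<.02);print(np.percentile(b[q][:,1],[1,50,99]),q.sum())"
```

```text
clk 19.5 w 0.0112 Fb -0.5 2.0 5.3 Tz 0.25 board [0.0016 0.0563] z 0.0536 yaw -161.4
[-0.01172117  0.00085447  0.01153099] 295
```

Emit:
apply_moves --steps '[[-1, [0.006, 0, 0], 0], [-1, [0.013, 0, 0], 0], [-1, [0.021, 0, 0], 0], [-1, [0.03, 0, 0], 0], [-1, [0.038, 0, 0], 0]]'

```text
clock: 19.97
tool_pos: [0.4781, 0.2032, 0.0536]
orientation: [-2.551, 1.832, 0.0]
force: [-1.4, 0.9, 5.9]
gripper_width: 0.0115
grasp_force: 61.5
```

```bash
python3 -c "
from h import *
F()"
```

```text
clk 19.9667 w 0.0115 Fb -1.1 1.3 5.9 Tz 0.22 board [0.0016 0.0448] z 0.0536 yaw -161.4
```

Emit:
apply_moves --steps '[[-1, [0.006, 0, 0], 0], [-1, [0.012, 0, 0], 0], [-1, [0.018, 0, 0], 0], [-1, [0.024, 0, 0], 0], [-1, [0.03, 0, 0], 0]]'

```text
clock: 20.38
tool_pos: [0.4807, 0.1953, 0.0536]
orientation: [-2.551, 1.832, 0.002]
force: [-3.3, 4.7, 5.7]
gripper_width: 0.0115
grasp_force: 61.6
```

```bash
python3 -c "
from h import *
F();lid()"
```

```text
clk 20.3833 w 0.0115 Fb -1.7 5.5 5.7 Tz 0.09 board [0.0016 0.0364] z 0.0536 yaw -161.4Traceback (most recent call last):
  File "<string>", line 3, in <module>
    F();lid()
        ~~~^^
  File "h.py", line 26, in lid
    q=p[m]; q=q[q[:,2]>np.percentile(q[:,2],90)-.02]
                       ~~~~~~~~~~~~~^^^^^^^^^^^
    return _quantile_unchecked(
        a, q, axis, out, overwrite_input, method, keepdims, weights)
    return _ureduce(a,
                    func=_quantile_ureduce_func,
    ...<5 lines>...
                    overwrite_input=overwrite_input,
                    method=method)
    r = func(a, **kwargs)
    result = _quantile(arr,
                       quantiles=q,
    ...<2 lines>...
                       out=out,
                       weights=wgt)
    slices_having_nans = np.isnan(arr[-1, ...])
                                  ~~~^^^^^^^^^
IndexError: index -1 is out of bounds for axis 0 with size 0
```

Pushing the jar now (5.5 N, as expected from jaw plus drag). I'll go on in small steps and read the force.

Emit:
apply_moves --steps '[[-1, [0.003, 0, 0], 0], [-1, [0.006, 0, 0], 0], [-1, [0.009, 0, 0], 0], [-1, [0.012, 0, 0], 0]]'

```text
clock: 20.77
tool_pos: [0.4817, 0.1919, 0.0535]
orientation: [-2.551, 1.832, 0.002]
force: [-3.8, 4.7, 7.0]
gripper_width: 0.0118
grasp_force: 61.6
```

```bash
python3 -c "
from h import *
F()"
```

```text
clk 20.7667 w 0.0118 Fb -2.2 5.7 7.0 Tz 0.11 board [0.0016 0.0329] z 0.0535 yaw -161.4
```

Emit:
apply_moves --steps '[[-1, [0.003, 0, 0], 0], [-1, [0.006, 0, 0], 0], [-1, [0.009, 0, 0], 0]]'

```text
clock: 21.02
tool_pos: [0.4825, 0.1893, 0.0535]
orientation: [-2.551, 1.832, 0.002]
force: [-3.8, 3.8, 7.3]
gripper_width: 0.0116
grasp_force: 61.6
```

```bash
python3 -c "
from h import *
F()"
```

```text
clk 21.0167 w 0.0116 Fb -2.5 4.8 7.3 Tz 0.14 board [0.0016 0.0302] z 0.0535 yaw -161.4
```

Emit:
apply_moves --steps '[[-1, [0.003, 0, 0], 0], [-1, [0.006, 0, 0], 0], [-1, [0.009, 0, 0], 0]]'

```text
clock: 21.27
tool_pos: [0.4834, 0.1868, 0.0536]
orientation: [-2.551, 1.832, 0.002]
force: [-4.4, 5.0, 7.9]
gripper_width: 0.0116
grasp_force: 61.7
```

```bash
python3 -c "
from h import *
F()"
```

```text
clk 21.2667 w 0.0116 Fb -2.7 6.1 7.9 Tz 0.16 board [0.0016 0.0275] z 0.0536 yaw -161.4
```

Emit:
apply_moves --steps '[[-1, [0.003, 0, 0], 0], [-1, [0.006, 0, 0], 0], [-1, [0.006, 0, 0], 0]]'

```text
clock: 21.52
tool_pos: [0.484, 0.1849, 0.0535]
orientation: [-2.551, 1.832, 0.002]
force: [-3.5, 3.4, 6.9]
gripper_width: 0.0115
grasp_force: 61.7
```

```bash
python3 -c "
from h import *
F()"
```

```text
clk 21.5167 w 0.0115 Fb -2.3 4.3 6.9 Tz 0.14 board [0.0016 0.0255] z 0.0535 yaw -161.4
```

Emit:
apply_moves --steps '[[-1, [0.003, 0, 0], 0], [-1, [0.006, 0, 0], 0], [-1, [0.006, 0, 0], 0]]'

```text
clock: 21.77
tool_pos: [0.4845, 0.1832, 0.0536]
orientation: [-2.551, 1.832, 0.002]
force: [-3.4, 3.3, 7.6]
gripper_width: 0.0115
grasp_force: 61.7
```

Emit:
apply_moves --steps '[[-1, [0.003, 0, 0], 0], [-1, [0.003, 0, 0], 0]]'

```text
clock: 21.93
tool_pos: [0.4848, 0.1824, 0.0535]
orientation: [-2.551, 1.832, 0.002]
force: [-3.5, 3.2, 7.5]
gripper_width: 0.0115
grasp_force: 61.7
```

```bash
python3 -c "
from h import *
F()"
```

```text
clk 21.9333 w 0.0115 Fb -2.4 4.2 7.5 Tz 0.24 board [0.0016 0.0229] z 0.0535 yaw -161.4
```

Emit:
apply_moves --steps '[[-1, [0.003, 0, 0], 0], [-1, [0.003, 0, 0], 0]]'

```text
clock: 22.1
tool_pos: [0.485, 0.1816, 0.0535]
orientation: [-2.551, 1.832, 0.002]
force: [-3.8, 2.9, 7.8]
gripper_width: 0.0115
grasp_force: 61.7
```

Emit:
apply_moves --steps '[[-1, [0.003, 0, 0], 0], [-1, [0.003, 0, 0], 0]]'

```text
clock: 22.27
tool_pos: [0.4853, 0.1808, 0.0536]
orientation: [-2.551, 1.832, 0.002]
force: [-4.6, 4.1, 7.9]
gripper_width: 0.0117
grasp_force: 61.7
```

Emit:
apply_moves --steps '[[-1, [0.003, 0, 0], 0], [-1, [0.003, 0, 0], 0]]'

```text
clock: 22.43
tool_pos: [0.4856, 0.1799, 0.0536]
orientation: [-2.551, 1.832, 0.002]
force: [-4.8, 3.0, 6.9]
gripper_width: 0.0116
grasp_force: 61.7
```

```bash
python3 -c "
from h import *
F()"
```

```text
clk 22.4333 w 0.0116 Fb -3.7 4.3 6.9 Tz 0.2 board [0.0016 0.0203] z 0.0536 yaw -161.4
```

Emit:
apply_moves --steps '[[-1, [0.003, 0, 0], 0], [-1, [0.003, 0, 0], 0]]'

```text
clock: 22.6
tool_pos: [0.4859, 0.1791, 0.0535]
orientation: [-2.551, 1.832, 0.002]
force: [-3.4, 2.9, 7.1]
gripper_width: 0.0117
grasp_force: 61.7
```

Emit:
apply_moves --steps '[[-1, [0.003, 0, 0], 0], [-1, [0.003, 0, 0], 0]]'

```text
clock: 22.77
tool_pos: [0.4861, 0.1783, 0.0536]
orientation: [-2.551, 1.832, 0.002]
force: [-4.4, 3.4, 7.4]
gripper_width: 0.0115
grasp_force: 61.7
```

```bash
python3 -c "
from h import *
F()
from station import optics
c=optics.capture('top');w=pts(c);b=(w[...,:2]-O)@np.c_[BX,BY]
q=(abs(w[...,2]-.124)<.006)&(abs(b[...,0])<.05)&(b[...,1]<-.02)&(b[...,1]>-.13)
(x,y),r=cv2.minEnclosingCircle((b[q]*1000).astype(np.float32));print('lid',x,y,r,q.sum())"
```

```text
clk 22.7667 w 0.0115 Fb -3.1 4.6 7.4 Tz 0.13 board [0.0017 0.0185] z 0.0536 yaw -161.4
lid 2.196291446685791 -79.2690658569336 32.14106750488281 571
```

Emit:
apply_moves --steps '[[-1, [0.003, 0, 0], 0], [-1, [0.003, 0, 0], 0]]'

```text
clock: 22.98
tool_pos: [0.4863, 0.1777, 0.0536]
orientation: [-2.551, 1.831, 0.003]
force: [-4.7, 5.9, 7.8]
gripper_width: 0.0117
grasp_force: 61.7
```

Emit:
apply_moves --steps '[[-1, [0.003, 0, 0], 0], [-1, [0.003, 0, 0], 0]]'

```text
clock: 23.15
tool_pos: [0.4864, 0.1773, 0.0535]
orientation: [-2.551, 1.831, 0.004]
force: [-5.5, 7.9, 6.9]
gripper_width: 0.0115
grasp_force: 61.7
```

```bash
python3 -c "
from h import *
F()"
```

```text
clk 23.15 w 0.0115 Fb -2.9 9.2 6.9 Tz 0.12 board [0.0016 0.0175] z 0.0535 yaw -161.3
```

The jar is home in the V and the force is rising. I'll press up to about 15 N.

Emit:
apply_moves --steps '[[-1, [0.003, 0, 0], 0], [-1, [0.006, 0, 0], 0], [-1, [0.006, 0, 0], 0]]'

```text
clock: 23.4
tool_pos: [0.4867, 0.1763, 0.0535]
orientation: [-2.551, 1.829, 0.006]
force: [-6.1, 12.5, 8.2]
gripper_width: 0.0115
grasp_force: 61.8
```

```bash
python3 -c "
from h import *
F()"
```

```text
clk 23.4 w 0.0115 Fb -2.0 13.8 8.2 Tz 0.12 board [0.0016 0.0165] z 0.0535 yaw -161.3
```

Emit:
apply_moves --steps '[[-1, [0.002, 0, 0], 0.02], [-1, [0.002, 0, 0], 0.04], [-1, [0.002, 0, 0], 0.06]]'

```text
clock: 23.65
tool_pos: [0.4864, 0.1761, 0.0535]
orientation: [-2.365, 2.065, 0.008]
force: [-9.6, 12.6, 9.4]
gripper_width: 0.0115
grasp_force: 62.0
```

```bash
python3 -c "
from h import *
F()"
```

```text
clk 23.65 w 0.0115 Fb -5.3 15.0 9.4 Tz 0.23 board [0.0013 0.0163] z 0.0535 yaw -172.2
```

Emit:
apply_moves --steps '[[-1, [0, 0, 0], 0.025], [-1, [0, 0, 0], 0.05], [-1, [0, 0, 0], 0.07]]'

```text
clock: 23.9
tool_pos: [0.4861, 0.176, 0.0535]
orientation: [-2.124, 2.313, 0.009]
force: [-10.1, 12.8, 12.2]
gripper_width: 0.0114
grasp_force: 62.2
```

```bash
python3 -c "
from h import *
F();go([*b2w(.0016,.0163),.0535])"
```

```text
clk 23.9 w 0.0114 Fb -5.8 15.3 12.2 Tz 0.2 board [0.0009 0.0164] z 0.0535 yaw 175.1
shift [-0.0005 -0.0023  0.    ] turn 0 | yaw 175.1 q [ 0.18  0.28 -0.31  0.98  0.01 -1.3 ] F [-10.1  12.8  12.2] board [0.0009 0.0164]
```

Emit:
apply_moves --steps '[[-1, [0, 0, 0], 0.03], [-1, [0, 0, 0], 0.06], [-1, [0, 0, 0], 0.09], [-1, [0, 0, 0], 0.12]]'

```text
clock: 24.23
tool_pos: [0.4854, 0.1762, 0.0535]
orientation: [1.652, -2.671, -0.01]
force: [-13.5, 14.1, 12.9]
gripper_width: 0.0117
grasp_force: 62.5
```

```bash
python3 -c "
from h import *
F()"
```

```text
clk 24.2333 w 0.0117 Fb -8.5 17.6 12.9 Tz 0.24 board [0.0003 0.0168] z 0.0535 yaw 153.5
```

Emit:
apply_moves --steps '[[-1, [0, 0, 0], 0.03], [-1, [0, 0, 0], 0.06], [-1, [0, 0, 0], 0.09], [-1, [0, 0, 0], 0.12]]'

```text
clock: 24.57
tool_pos: [0.4848, 0.1766, 0.0534]
orientation: [1.123, -2.932, -0.011]
force: [-16.1, 16.0, 14.4]
gripper_width: 0.0116
grasp_force: 62.7
```

Emit:
apply_moves --steps '[[-1, [0, 0, 0], 0.03], [-1, [0, 0, 0], 0.06], [-1, [0, 0, 0], 0.09], [-1, [0, 0, 0], 0.12], [-1, [0, 0, 0], 0.12]]'

```text
clock: 24.98
tool_pos: [0.4844, 0.1771, 0.0534]
orientation: [0.552, -3.089, -0.012]
force: [-16.5, 18.6, 14.8]
gripper_width: 0.0116
grasp_force: 62.6
```

```bash
python3 -c "
from h import *
F()"
```

```text
clk 24.9833 w 0.0116 Fb -10.0 22.8 14.8 Tz -0.03 board [-0.0003  0.018 ] z 0.0534 yaw 110.2
```

The knob is at about 3.1 rad. I'll release and rise.

Emit:
apply_moves --steps '[[-0.6, [0, 0, 0], 0], [-0.2, [0, 0, 0], 0], [-0.1, [0, 0, 0], 0], [-0.1, [0, 0, 0], 0], [-0.1, [0, 0, 0], 0]]'

```text
clock: 25.4
tool_pos: [0.4883, 0.1733, 0.0531]
orientation: [-0.556, 3.092, -0.0]
force: [0.3, -0.8, -0.4]
gripper_width: 0.0387
grasp_force: 0.0
```

Emit:
apply_moves --steps '[[-0.1, [0, 0, -0.04], 0], [-0.1, [0, 0, -0.14], 0], [-0.1, [0, 0, -0.25], 0], [-0.1, [0, 0, -0.37], 0], [-0.1, [0, 0, -0.45], 0]]'

```text
clock: 25.82
tool_pos: [0.4887, 0.1734, 0.1913]
orientation: [-0.555, 3.089, -0.0]
force: [0.3, 0.7, 0.1]
gripper_width: 0.0388
grasp_force: 0.0
```

Emit:
apply_moves --steps '[[-0.1, [0.1, 0.1, 0], 0], [-0.1, [0.2, 0.2, 0], 0], [-0.1, [0.3, 0.3, 0], 0], [-0.1, [0.4, 0.4, 0], 0], [-0.1, [0.4, 0.4, 0], 0]]'

```text
clock: 26.23
tool_pos: [0.3286, 0.2453, 0.1886]
orientation: [0.56, -3.09, -0.001]
force: [0.9, 0.3, 0.6]
gripper_width: 0.0381
grasp_force: 0.0
```

```bash
python3 -c "
from h import *
F()
from station import optics
c=optics.capture('top');w=pts(c);b=(w[...,:2]-O)@np.c_[BX,BY]
q=(abs(w[...,2]-.124)<.006)&(abs(b[...,0])<.05)&(b[...,1]<-.02)&(b[...,1]>-.13)
(x,y),r=cv2.minEnclosingCircle((b[q]*1000).astype(np.float32));print('lid',x,y,r,q.sum(),np.median(w[q][:,2]))
q=(abs(w[...,2]-.107)<.009)&(abs(b[...,0])<.04)&(b[...,1]>-.02)&(b[...,1]<.06);print('bar',q.sum(),cv2.minAreaRect((b[q]*1000).astype(np.float32)))
cv2.imwrite('pics/end.png',cv2.resize(c['pixels'][130:300,130:420,::-1],None,fx=2.7,fy=2.7))
"
```

```text
clk 26.2333 w 0.0381 Fb 0.9 0.0 0.6 Tz 0.02 board [-0.1281  0.1303] z 0.1886 yaw 110.6
lid 2.798365831375122 -79.11732482910156 32.23112869262695 567 0.12357520377843079
bar 145 ((-0.2738304138183594, 18.459716796875), (58.40342712402344, 13.400617599487305), 3.2088167667388916)
```

View pics/end.png

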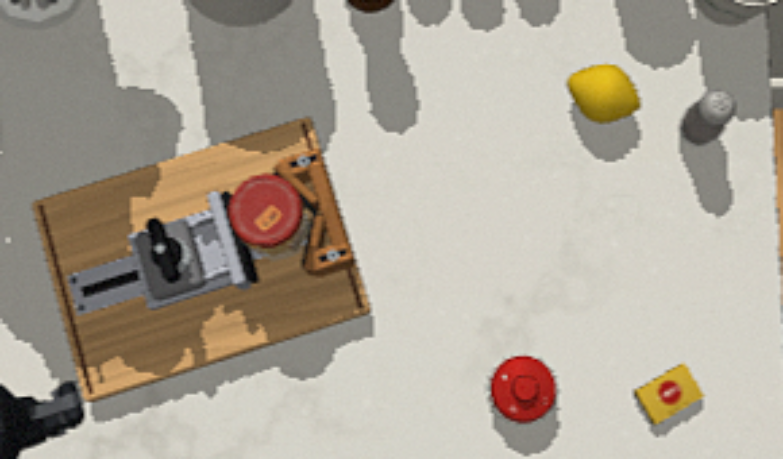

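The end view shows the jar (265,210) in the V, the bar almost along board x, and the bystanders unmoved. The lid reads +2.8 mm off the rail axis, so I'll check that against the V itself and a second camera.

```bash
cat > m.py <<'E'
from h import *
from station import optics
for cam in ('top','side'):
    c=optics.capture(cam);w=pts(c);b=(w[...,:2]-O)@np.c_[BX,BY]; z=w[...,2]
    q=(abs(z-.124)<.004)&(abs(b[...,0])<.05)&(b[...,1]<-.02)&(b[...,1]>-.13)
    B=b[q]*1000;(x,y),r=cv2.minEnclosingCircle(B.astype(np.float32))
    k=np.linalg.lstsq(np.c_[b[q],np.ones(q.sum())],z[q],rcond=None)[0]
    print(cam,'lid circ',round(x,2),round(y,2),round(r,2),'bbox mid',((np.percentile(B,1,0)+np.percentile(B,99,0))/2).round(2),'slope',k[:2].round(3),q.sum())
    v=(abs(z-.073)<.003)&(abs(b[...,0])<.075)&(b[...,1]<-.07)&(b[...,1]>-.15); V=b[v]*1000
    print('  V x ext',np.percentile(V[:,0],[.5,99.5]).round(1),'y',np.percentile(V[:,1],[.5,99.5]).round(1),v.sum())
    v=(abs(z-.071)<.003)&(abs(b[...,0])<.06)&(b[...,1]<-.035)&(b[...,1]>-.056); V=b[v]*1000
    print('  upright x ext',np.percentile(V[:,0],[1,99]).round(1) if len(V) else None,len(V))
    v=(abs(z-.025)<.003)&(abs(b[...,0])<.12)&(abs(b[...,1])<.16); V=b[v]*1000
    print('  board ext',np.percentile(V,[.2,99.8],0).round(1).tolist())
E
python3 m.py
```

```text
top lid circ 2.3 -79.29 32.14 bbox mid [  2.49 -79.33] slope [-0.003 -0.001] 547
  V x ext [-55.2  53.5] y [-139.1  -82.9] 470
  upright x ext [-43.1  40.8] 123
  board ext [[-99.9, -139.4], [98.5, 138.3]]
side lid circ 3.88 -82.56 34.37 bbox mid [  3.74 -84.93] slope [-0.008 -0.003] 161
  V x ext [-52.6  53.3] y [-144.   -75.4] 182
  upright x ext [-43.1  -8.9] 31
  board ext [[-99.4, -144.6], [98.9, 133.4]]
```

Emit:
apply_moves --steps '[[-0.1, [-0.05, -0.1, 0], 0], [-0.1, [-0.1, -0.2, 0], 0], [-0.1, [-0.13, -0.3, 0], 0], [-0.1, [-0.15, -0.4, 0], 0], [-0.1, [-0.15, -0.5, 0], 0]]'

```text
clock: 26.8
tool_pos: [0.4309, 0.1169, 0.1876]
orientation: [0.554, -3.092, 0.0]
force: [0.5, -0.1, -0.6]
gripper_width: 0.0381
grasp_force: 0.0
```

```bash
python3 - <<'E'
from h import *
from station import optics
F()
c=optics.capture('wrist');v,u=np.mgrid[0:420,0:560];h=cv2.cvtColor(c['pixels'],cv2.COLOR_RGB2HSV)
dx,dy=u-c['cx'],v-c['cy'];r=np.hypot(dx,dy)+1e-9;th=r/c['fx'];z=c['range_z']
p=np.stack([z*np.tan(th)*dx/r,z*np.tan(th)*dy/r,z],-1)@c['T'][:3,:3].T+c['T'][:3,3]
b=(p[...,:2]-O)@np.c_[BX,BY]*1000;Z=p[...,2]
def ext(n,zz,x0,x1,y0,y1,t=.003,s=None):
    q=(abs(Z-zz)<t)&(b[...,0]>x0)&(b[...,0]<x1)&(b[...,1]>y0)&(b[...,1]<y1)
    if s is not None:q&=s
    B=b[q]; e=np.percentile(B,[.3,99.7],0); print(n,q.sum(),e.round(1).tolist(),'mid',e.mean(0).round(2),'circ',cv2.minEnclosingCircle(B.astype(np.float32)))
    return B
ext('lid',.124,-50,50,-130,-20)
ext('V',.073,-75,75,-150,-84)
ext('bar',.112,-40,40,0,45)
ext('upright',.072,-60,60,-50,-15)
ext('board',.025,-120,120,-160,160)
E
```

```text
clk 26.8 w 0.0381 Fb 0.4 -0.2 -0.6 Tz -0.04 board [-0.0696 -0.0231] z 0.1876 yaw 110.3
lid 1095 [[-28.1, -111.0], [21.6, -48.6]] mid [ -3.26 -79.81] circ ((2.7451183795928955, -80.19371795654297), 32.418243408203125)
V 1953 [[-54.4, -139.8], [52.5, -87.5]] mid [  -0.98 -113.63] circ ((0.06935310363769531, -120.75611114501953), 57.444190979003906)
bar 243 [[-27.9, 10.3], [28.2, 20.0]] mid [ 0.11 15.14] circ ((0.008809089660644531, 15.248297691345215), 28.531097412109375)
upright 1455 [[-44.3, -49.5], [43.0, -29.1]] mid [ -0.62 -39.3 ] circ ((-0.5378744602203369, -35.01164627075195), 44.241249084472656)
board 19789 [[-99.2, -138.1], [98.0, 136.7]] mid [-0.64 -0.68] circ ((-15.519492149353027, -1.328128457069397), 160.40879821777344)
```

The knob bar lies on the rail axis at almost the lid's height. Against it, both cameras put the jar 2.6–3.1 mm off axis; against the board and V extents it is 3.0–3.7 mm. Both are inside the 4 mm limit. The jar is upright, and its y of about −0.079 is within range. The knob is at 3.09 rad and the robot is clear, so I'll hand in.

```bash
python3 -c "
from station import manip
print(manip.close_job())"
```

```text
the job is handed in; nothing more can be done
None
```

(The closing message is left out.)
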